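Feel along the insect hotel's bamboo row and seat the proud canes

ROBOT

A 6-joint arm with a two-finger parallel gripper is mounted at the origin on the work surface. World frame = base frame: x ahead of the robot, y to its left, z up, the work surface at z = 0. Lengths are in m, angles in rad, forces in N, time in s.
With the tool pointing down it reaches from about 0.375 to 0.9 m from the base axis. Payload 3.1 kg.
Tool frame: the origin (TCP) lies where the fingers leave the gripper's body, on its centre line; the fingertips stand 73 mm ahead of it and the grasp point (between the pads) lies 54 mm ahead of it; z points along the fingers, y is the line along which they close (so a half turn about z gives the same grasp; the last joint's range is limited). The gripper opens to 85 mm and grips with 20 to 120 N. Pads are 22 mm wide; open, the fingers measure 114 mm over their backs; the gripper's body (76 mm by 85 mm) begins 54 mm behind the grasp point. The pads swing forward as they close: fully open they stand 13 mm farther back than shut.
Start: joints at [0.972, 0.527, 1.433, -0, 1.181, -0.178], TCP at [0.255, 0.57, 0.304] pointing down, gripper open.
Joint ranges: [-3.08, 3.08], [-0.75, 2.2], [0.22, 2.44], [-1.43, 4.57], [0, 2.65], [-2.85, 2.85]. Speed limits (rad/s): [2.79, 2.79, 3.14, 3.14, 3.14, 3.14].

INTERFACE

Orientations are given as a unit quaternion [x, y, z, w].
In Python, from station import manip gives the robot as it stands.
- The arm moves only by the shell command python3 -m crank 'ROWS' [FORCE]. ROWS is JSON, a list of rows, each an object with "dp": the shift along the tool's x, y, z normalised to -1 to 1, where 1 is 50 cm, a list of three; "delta_rot": the turn, a rotation vector about the tool's x, y, z normalised to -1 to 1, where 1 is 2 pi rad, a list of three; "fingers": the opening, from -1 (shut) to 1 (fully open). A call has 1 to 12 rows; each row shifts and turns the commanded pose from where the row before left it, along the tool's axes as they then stand; what a row does not reach is not made up. A row lasts 1/12 s, in which the tool goes at most 41.7 mm and 7.16 degrees, less where a joint would pass 70% of its speed; a pose out of reach is approached as far as the arm can. A call with a number of a shift or a turn outside -1 to 1 is refused whole. A call with a gripper value outside its range is refused whole. The fingers move at their own pace and stop on an object; FORCE is the grip in N (left out, the last holds). Time passes only in rows, so rows that do not move let the fingers close. It gives the time, the measured TCP pose, the force, the opening and the grip force at its end, in the units of the state.
- manip.sense(): the state, without advancing time (a new reading comes with each control period).
- manip.snapshot(name): name is "scene" or "top" or "wrist"; returns (picture, depth): 400x640x3 uint8, red, green, blue; 400x640 float32, m along the optical axis (not along the pixel's ray), 0 where there is no reading.
- manip.camera_model(name): a dict with "fx", "fy", "cx", "cy" (pixels), "k1" (the pictures are not rectified: a ray, as slopes to the right and down, at radius r is drawn at 1 + k1 r^2 times it, then the intrinsics apply), "origin" and "attitude" of the camera in the world. Camera axes: x right, y up, looking along -z (the intrinsics and any distortion apply to the point x, -y, -z); pixel columns grow to the right and rows downward; lengths in m; the calibration is good to about 2 mm. A picture is of the moment at which its call begins: read the wrist's pose just before it. camera_model takes no time and is no camera call; for the wrist camera it gives the pose at the moment of the call.
- manip.sign_off(): hands the job in; it is judged then, once.
The state is a dict: "t": time; "q": joint angles; "qd": joint speeds; "tau": joint torques, N m; "tcp_pos": TCP position; "tool_rot": TCP orientation; "force": force on the tool from outside, world axes, zero at the start; "ft_torque": the same for the moment, N m; "finger_gap": opening from 0.0 (shut) to 1.0 (fully open); "gripper_force": force on a finger pad.
Only numpy, scipy, OpenCV 4.12 (cv2) and the standard library are available. Lean on these libraries where they do the work, as an engineer would, in place of code of your own. Each camera call takes 0.05 s, during which the arm holds its last target. There are 200 camera calls.

TASK

Feel along the row of seven bamboo cane ends in the insect hotel with your fingertips, touching every cane from the one at the robot's left to the one at its right, and press every cane that stands proud gently down until it is fully home, level with its neighbours. Just touch and press: do not pull a cane up, do not lean hard on anything, and leave the loose things in the hotel and on the table where they are.

Things in the scene. Friction and masses are not known exactly. Their poses are not given: they have to be found in the camera images.
- hotel: house-shaped insect hotel of pine boards lying on its back, open front up, fixed. Walls and shelves end 95 mm above the table, two 45-degree roof boards 112 mm. Origin on the table under the middle of the cane row, which stands in a slot 31 x 226 mm across the house between 12 mm shelves; x axis to the roof ridge (away from the robot), y along the row towards cane 1, z up
- cane1: bamboo cane 1 of 7 from the robot's left: upright, 26 to 28 mm thick, gaps of 4 to 6 mm between canes. Origin: centre of its flat upper end, 96 mm along the hotel's y axis. Slides straight down under 4 to 5 N, stays where it is left, stops firmly on the hotel's back. Home: end 101 mm above the table, 6 mm above the shelves; starts home or up to 12 mm higher
- cane2: bamboo cane 2 of 7 from the robot's left: upright, 26 to 28 mm thick, gaps of 4 to 6 mm between canes. Origin: centre of its flat upper end, 64 mm along the hotel's y axis. Slides straight down under 4 to 5 N, stays where it is left, stops firmly on the hotel's back. Home: end 101 mm above the table, 6 mm above the shelves; starts home or up to 12 mm higher
- cane3: bamboo cane 3 of 7 from the robot's left: upright, 26 to 28 mm thick, gaps of 4 to 6 mm between canes. Origin: centre of its flat upper end, 32 mm along the hotel's y axis. Slides straight down under 4 to 5 N, stays where it is left, stops firmly on the hotel's back. Home: end 101 mm above the table, 6 mm above the shelves; starts home or up to 12 mm higher
- cane4: bamboo cane 4 of 7 from the robot's left: upright, 26 to 28 mm thick, gaps of 4 to 6 mm between canes. Origin: centre of its flat upper end, 0 mm along the hotel's y axis. Slides straight down under 4 to 5 N, stays where it is left, stops firmly on the hotel's back. Home: end 101 mm above the table, 6 mm above the shelves; starts home or up to 12 mm higher
- cane5: bamboo cane 5 of 7 from the robot's left: upright, 26 to 28 mm thick, gaps of 4 to 6 mm between canes. Origin: centre of its flat upper end, -32 mm along the hotel's y axis. Slides straight down under 4 to 5 N, stays where it is left, stops firmly on the hotel's back. Home: end 101 mm above the table, 6 mm above the shelves; starts home or up to 12 mm higher
- cane6: bamboo cane 6 of 7 from the robot's left: upright, 26 to 28 mm thick, gaps of 4 to 6 mm between canes. Origin: centre of its flat upper end, -64 mm along the hotel's y axis. Slides straight down under 4 to 5 N, stays where it is left, stops firmly on the hotel's back. Home: end 101 mm above the table, 6 mm above the shelves; starts home or up to 12 mm higher
- cane7: bamboo cane 7 of 7 from the robot's left: upright, 26 to 28 mm thick, gaps of 4 to 6 mm between canes. Origin: centre of its flat upper end, -96 mm along the hotel's y axis. Slides straight down under 4 to 5 N, stays where it is left, stops firmly on the hotel's back. Home: end 101 mm above the table, 6 mm above the shelves; starts home or up to 12 mm higher
- log_in: drilled log round, 60 mm thick, 70 mm tall, loose in the hotel's middle lower compartment; origin under its centre. Leave it alone
- cone_in: pine cone, 38 mm thick, 52 mm tall, loose in a compartment of the hotel; origin under its centre. Leave it alone
- log_a: drilled log round standing on the table, 64 mm thick, 75 mm tall; origin under its centre. Leave it alone
- log_b: drilled log round standing on the table, 64 mm thick, 75 mm tall; origin under its centre. Leave it alone
- log_c: drilled log round standing on the table, 64 mm thick, 75 mm tall; origin under its centre. Leave it alone
- drill: cordless drill lying on its side, dark blue and black, 255 mm long with its bit (along its x), 60 mm high, its handle and battery reach 170 mm to its -y; origin under its motor. Leave it alone
- glue: white glue bottle with an orange cap, 58 mm thick, 160 mm tall; origin under its centre. Leave it alone
- scissors: pair of scissors lying flat, about 190 mm long along its x, 11 mm high; origin under the pivot. Leave it alone

How it is judged:
On the way, in this order (a step that is already met when the one before it is completed fails the run):
1. a fingertip touches cane 1 (contact force between the fingers and cane1 above 0.15 N), for 0.04 s.
2. a fingertip touches cane 2, having left cane 1 (contact force between the fingers and cane2 above 0.15 N and contact force between the fingers and cane1 below 0.05 N), for 0.04 s.
3. a fingertip touches cane 3, having left cane 2 (contact force between the fingers and cane3 above 0.15 N and contact force between the fingers and cane2 below 0.05 N), for 0.04 s.
4. a fingertip touches cane 4, having left cane 3 (contact force between the fingers and cane4 above 0.15 N and contact force between the fingers and cane3 below 0.05 N), for 0.04 s.
5. a fingertip touches cane 5, having left cane 4 (contact force between the fingers and cane5 above 0.15 N and contact force between the fingers and cane4 below 0.05 N), for 0.04 s.
6. a fingertip touches cane 6, having left cane 5 (contact force between the fingers and cane6 above 0.15 N and contact force between the fingers and cane5 below 0.05 N), for 0.04 s.
7. a fingertip touches cane 7, having left cane 6 (contact force between the fingers and cane7 above 0.15 N and contact force between the fingers and cane6 below 0.05 N), for 0.04 s.
At the end, for the whole second after the job is handed in: the fingers have touched canes 1 to 7 in that order; every cane's end is at most 2 mm above its home level (103 mm above the table or lower); the loose things are within 20 mm of where they were (z of each of cane1, cane2, cane3, cane4, cane5, cane6, cane7 in the frame of hotel below 0.103 m and distance of each of log_in, cone_in, log_a, log_b, log_c, drill, glue, scissors from where it was at the start of the episode below 0.02 m).
It fails at once if a cane pulled up, more than 15 mm above home (z of any of cane1, cane2, cane3, cane4, cane5, cane6, cane7 in the frame of hotel above 0.116 m).
It fails at once if a cane pressed with more than 50 N (contact force between any of the arm, the fingers and cane1 above 50 N or contact force between any of the arm, the fingers and cane2 above 50 N or contact force between any of the arm, the fingers and cane3 above 50 N or contact force between any of the arm, the fingers and cane4 above 50 N or contact force between any of the arm, the fingers and cane5 above 50 N or contact force between any of the arm, the fingers and cane6 above 50 N or contact force between any of the arm, the fingers and cane7 above 50 N).
It fails at once if more than 50 N on the hotel (contact force between any of the fingers, the arm and hotel above 50 N).
It fails at once if a loose thing shifted or lifted by more than 20 mm (distance of any of log_in, cone_in, log_a, log_b, log_c, drill, glue, scissors from where it was at the start of the episode above 0.02 m).
It also fails if it takes over 64 s, if anything falls off the work surface, if the arm or the gripper's body presses on something with over 40 N, if the wrist force passes 120 N, or if a joint passes its speed limit or range.

## Working session

There is one attempt and no reset: what is moved stays moved. The work goes in short steps, Python scripts to look and compute and a shell command to move; the robot and the scene stay as the last step left them, time stands still between calls to the robot, and variables do not carry over. Pictures are saved under pics/ and viewed, at most 10 in all, crops included, and the job is handed in when it is done.

```bash
mkdir -p pics
cat > h.py <<'E'
from station import manip
import numpy as np, cv2
from scipy.spatial.transform import Rotation as R
def att(m):
    a=np.array(m["attitude"],float)
    return R.from_quat(a).as_matrix() if a.size==4 else a.reshape(3,3)
def pts(name):
    m=manip.camera_model(name); im,d=manip.snapshot(name)
    K=np.array([[m["fx"],0,m["cx"]],[0,m["fy"],m["cy"]],[0,0,1]])
    v,u=np.mgrid[:400,:640].astype(np.float32)
    n=cv2.undistortPoints(np.stack([u.ravel(),v.ravel()],1)[:,None],K,np.array([m["k1"],0,0,0.])).reshape(400,640,2)
    c=np.dstack([n[...,0]*d,-n[...,1]*d,-d])
    return im,d,c@att(m).T+np.array(m["origin"])
E
python3 - <<'E'
from h import *
s=manip.sense(); print(s)
for n in("top","scene"):
    im,d,P=pts(n); cv2.imwrite(f"pics/{n}.png",im[...,::-1]); np.savez(f"{n}.npz",im=im,d=d,P=P); print(manip.camera_model(n))
E
```

```text
{'t': 0.0, 'q': array([ 9.71526659e-01,  5.28479412e-01,  1.43391421e+00, -2.15407243e-05,
        1.18140599e+00, -1.78513133e-01]), 'qd': array([ 0.00059843, -0.00050586, -0.00070532,  0.00105144,  0.00045405,
        0.00073266]), 'tau': array([ 1.43059115e-03, -4.42354989e+01, -1.78024471e+01, -1.32986656e-04,
        8.38312990e-03,  1.62731942e-05]), 'tcp_pos': array([0.2549411 , 0.57001778, 0.30292153]), 'tool_rot': array([ 2.08825706e-01,  9.77952252e-01, -1.02486127e-03, -4.09183458e-04]), 'force': array([ 0.25222019, -1.32216182,  0.02211976]), 'ft_torque': array([-0.05495372, -0.00654046,  0.03097876]), 'gripper_force': 0.0, 'finger_gap': 1.0004279437380754}
{'fx': 415.0299993839131, 'fy': 415.0299993839131, 'cx': 313.74546727607174, 'cy': 199.3387587220949, 'k1': 0.012135341763894534, 'origin': array([ 0.36669839, -0.03695845,  1.48407326]), 'attitude': array([ 0.03320736, -0.0492706 , -0.69956702,  0.71209246])}
{'fx': 441.9723138999773, 'fy': 441.9723138999773, 'cx': 332.2309523326085, 'cy': 201.97408157408475, 'k1': -0.05829532298005057, 'origin': array([0.84679496, 0.41393694, 1.08317121]), 'attitude': array([0.07829429, 0.24848903, 0.92693804, 0.27001681])}
```

View pics/top.png

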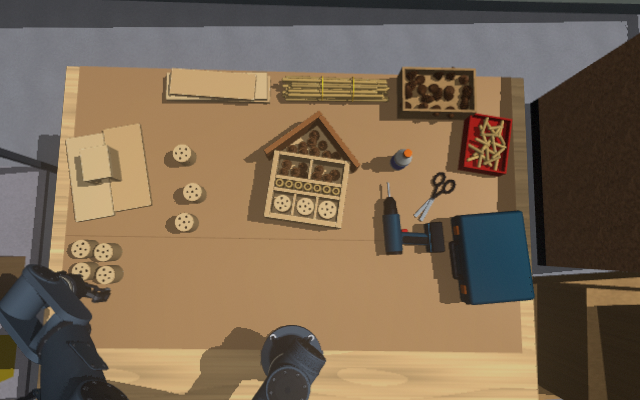

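View pics/scene.png

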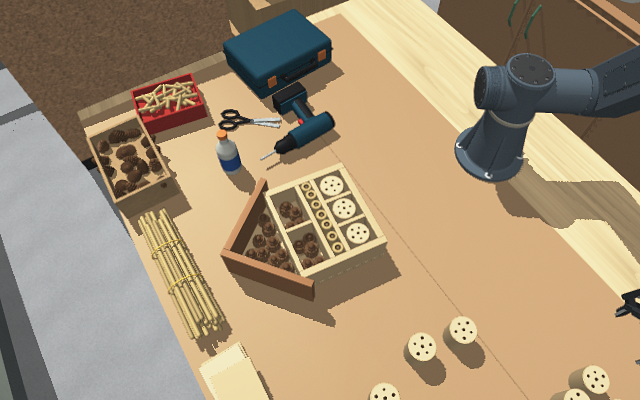

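The top view shows the hotel at about (308,175), with its cane row running from (279,184) to (342,193). The glue is at (402,159), the drill at (395,225), and the logs are far left at (185,190). Next I'll locate the row using depth.

Run:
```python
from h import *
for n,(a,b,c,e) in (("top",(165,215,260,360)),("scene",(165,265,285,360))):
    z=np.load(n+".npz"); P=z["P"]; im=z["im"]
    m=np.zeros(P.shape[:2],bool); m[a:b,c:e]=1
    Q=P[m&(P[...,2]>.085)&(P[...,2]<.125)]
    w=P[m&(P[...,2]>.088)&(P[...,2]<.097)]; print(n,len(Q),len(w),np.percentile(w[:,2],[10,50,90]))
    t=m&(P[...,2]>.0985)&(P[...,2]<.118)
    k,l,st,ce=cv2.connectedComponentsWithStats(t.astype(np.uint8))
    for i in range(1,k):
        if st[i,4]>8: print(st[i,4],ce[i].round(1),P[l==i].mean(0).round(4))
z=np.load("top.npz");im=z["im"][100:235,255:375];a=cv2.resize(im,None,fx=5,fy=4.4,interpolation=cv2.INTER_CUBIC);a=cv2.resize(im,None,fx=4.4,fy=4.4,interpolation=cv2.INTER_CUBIC)
cv2.imwrite("pics/c.png",a[...,::-1])
```

```text
top 2273 1308 [0.08938151 0.09296211 0.09606868]
13 [356.2 165.7] [ 0.6451 -0.2081  0.1101]
43 [279.  182.6] [0.5834 0.0506 0.1016]
50 [288.4 183.5] [0.5807 0.019  0.1044]
63 [297.6 184.6] [ 0.577  -0.0119  0.1088]
61 [307.2 186. ] [ 0.5731 -0.0442  0.1062]
48 [316.5 187.6] [ 0.568  -0.0755  0.1077]
55 [325.9 189.3] [ 0.563  -0.1069  0.1086]
38 [335.2 191. ] [ 0.5588 -0.139   0.1016]
scene 4136 2394 [0.0892818  0.09369174 0.09640651]
569 [319.4 211.2] [ 0.5728 -0.0546  0.1065]
91 [337.6 246.7] [0.5863 0.0517 0.1019]
```

View pics/c.png

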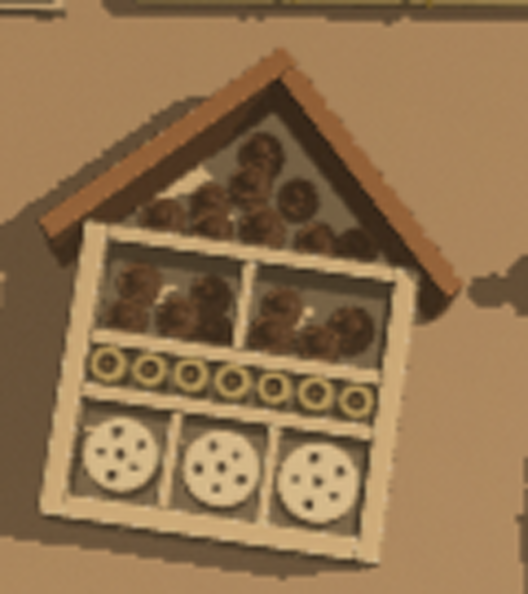

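The crop shows all seven canes clearly, with no confusion over order. I'll shut the fingers and turn the tool's x axis (22 mm pad width) along the row, then translate.

```bash
python3 -m crank '[{"dp":[0,0,0],"delta_rot":[0,0,0.0185],"fingers":-1},{"dp":[0,0,0],"delta_rot":[0,0,0.0185],"fingers":-1},{"dp":[0,0,0],"delta_rot":[0,0,0.0185],"fingers":-1},{"dp":[0,0,0],"delta_rot":[0,0,0.0185],"fingers":-1},{"dp":[0,0,0],"delta_rot":[0,0,0.0185],"fingers":-1},{"dp":[0,0,0],"delta_rot":[0,0,0.0185],"fingers":-1},{"dp":[0,0,0],"delta_rot":[0,0,0.0185],"fingers":-1},{"dp":[0,0,0],"delta_rot":[0,0,0.0185],"fingers":-1},{"dp":[0,0,0],"delta_rot":[0,0,0.0185],"fingers":-1},{"dp":[0,0,0],"delta_rot":[0,0,0.0185],"fingers":-1},{"dp":[0,0,0],"delta_rot":[0,0,0.0185],"fingers":-1},{"dp":[0,0,0],"delta_rot":[0,0,0],"fingers":-1}]' 20
cat > w.py <<'E'
from h import *
import sys
C=np.array([[.5834,.0506],[.5807,.019],[.577,-.0119],[.5731,-.0442],[.568,-.0755],[.563,-.1069],[.5588,-.139]])
k=np.arange(7)-3.
A=np.polyfit(k,C,1); f=lambda i:A[1]+A[0]*(i-4)   # i=1..7
s=manip.sense(); Rm=R.from_quat(s["tool_rot"]).as_matrix()
i=int(sys.argv[1]); zt=float(sys.argv[2])
t=np.r_[f(i),zt+.073]
print("t",s["t"],"tcp",s["tcp_pos"].round(4),"target",t.round(4),"F",s["force"].round(2),"gap",s["finger_gap"])
print("dp units",((t-s["tcp_pos"])@Rm/.5).round(4), "row",A[0],"x in tool",Rm.T@np.r_[-A[0],0]/np.linalg.norm(A[0]),"z",Rm[:,2])
E
python3 w.py 1 .16
```

```text
t: 1.1
tcp_pos: [0.2551, 0.5702, 0.3033]
tool_rot: [0.752, 0.66, -0.001, 0.0]
force: [0.3, 0.1, -0.0]
finger_gap: -0.001
gripper_force: 0.0
t 1.1 tcp [0.2551 0.5702 0.3033] target [0.5847 0.0508 0.233 ] F [ 0.26  0.05 -0.01] gap -0.0005969635195987211
dp units [-0.9442  0.7888  0.1413] row [-0.00422143 -0.03157857] x in tool [ 0.99999644  0.0024115  -0.00114329] z [-7.02331893e-04 -1.05957562e-03 -9.99999192e-01]
```

```bash
python3 -m crank '[{"dp":[-0.039,0.033,0],"delta_rot":[0,0,0],"fingers":-1},{"dp":[-0.039,0.033,0],"delta_rot":[0,0,0],"fingers":-1},{"dp":[-0.039,0.033,0],"delta_rot":[0,0,0],"fingers":-1},{"dp":[-0.039,0.033,0],"delta_rot":[0,0,0],"fingers":-1},{"dp":[-0.039,0.033,0],"delta_rot":[0,0,0],"fingers":-1},{"dp":[-0.039,0.033,0],"delta_rot":[0,0,0],"fingers":-1},{"dp":[-0.039,0.033,0],"delta_rot":[0,0,0],"fingers":-1},{"dp":[-0.039,0.033,0],"delta_rot":[0,0,0],"fingers":-1},{"dp":[-0.039,0.033,0],"delta_rot":[0,0,0],"fingers":-1},{"dp":[-0.039,0.033,0],"delta_rot":[0,0,0],"fingers":-1},{"dp":[-0.039,0.033,0],"delta_rot":[0,0,0],"fingers":-1},{"dp":[-0.039,0.033,0],"delta_rot":[0,0,0],"fingers":-1}]' | head -2
python3 -m crank '[{"dp":[-0.039,0.033,0],"delta_rot":[0,0,0],"fingers":-1},{"dp":[-0.039,0.033,0],"delta_rot":[0,0,0],"fingers":-1},{"dp":[-0.039,0.033,0],"delta_rot":[0,0,0],"fingers":-1},{"dp":[-0.039,0.033,0],"delta_rot":[0,0,0],"fingers":-1},{"dp":[-0.039,0.033,0],"delta_rot":[0,0,0],"fingers":-1},{"dp":[-0.039,0.033,0],"delta_rot":[0,0,0],"fingers":-1},{"dp":[-0.039,0.033,0],"delta_rot":[0,0,0],"fingers":-1},{"dp":[-0.039,0.033,0],"delta_rot":[0,0,0],"fingers":-1},{"dp":[-0.039,0.033,0],"delta_rot":[0,0,0],"fingers":-1},{"dp":[-0.039,0.033,0],"delta_rot":[0,0,0],"fingers":-1},{"dp":[-0.039,0.033,0],"delta_rot":[0,0,0],"fingers":-1},{"dp":[0,0,0],"delta_rot":[0,0,0],"fingers":-1}]' | head -2
python3 w.py 1 .13
```

```text
t: 2.1
tcp_pos: [0.422, 0.3119, 0.3038]
t: 3.1
tcp_pos: [0.577, 0.0731, 0.3038]
t 3.1 tcp [0.577  0.0731 0.3038] target [0.5847 0.0508 0.203 ] F [ 0.11 -0.3   0.26] gap -0.0012799365141611507
dp units [-0.0421  0.0202  0.2017] row [-0.00422143 -0.03157857] x in tool [ 0.99999232  0.00356335 -0.00163199] z [ 0.0031505  -0.00206767 -0.9999929 ]
```

```bash
python3 -m crank '[{"dp":[-0.021,0.010,0.03],"delta_rot":[0,0,0],"fingers":-1},{"dp":[-0.021,0.010,0.03],"delta_rot":[0,0,0],"fingers":-1},{"dp":[0,0,0.04],"delta_rot":[0,0,0],"fingers":-1},{"dp":[0,0,0.04],"delta_rot":[0,0,0],"fingers":-1},{"dp":[0,0,0.04],"delta_rot":[0,0,0],"fingers":-1},{"dp":[0,0,0.02],"delta_rot":[0,0,0],"fingers":-1},{"dp":[0,0,0],"delta_rot":[0,0,0],"fingers":-1},{"dp":[0,0,0],"delta_rot":[0,0,0],"fingers":-1}]' | head -2
python3 w.py 1 .13
python3 - <<'E'
from h import *
for n in("wrist","scene"):
    im,d,P=pts(n); np.savez(n+"2.npz",im=im,d=d,P=P)
    if n=="scene": im=cv2.resize(im[140:300,210:410],None,fx=3.5,fy=3.5,interpolation=cv2.INTER_CUBIC)
    cv2.imwrite(f"pics/{n}2.png",im[...,::-1])
E
```

```text
t: 3.77
tcp_pos: [0.5811, 0.0553, 0.2037]
t 3.7667 tcp [0.5811 0.0553 0.2037] target [0.5847 0.0508 0.203 ] F [ 0.13 -0.51  0.53] gap -0.001496550804226388
dp units [-0.008   0.0082  0.0014] row [-0.00422143 -0.03157857] x in tool [9.99983637e-01 5.72063058e-03 5.95622134e-06] z [-1.12090935e-03  1.55852551e-04 -9.99999360e-01]
```

View pics/wrist2.png

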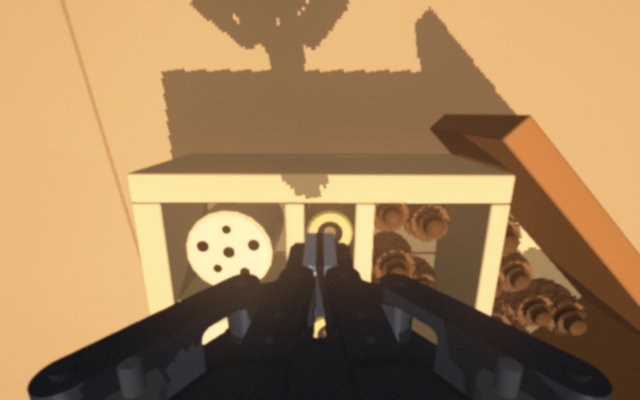

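View pics/scene2.png

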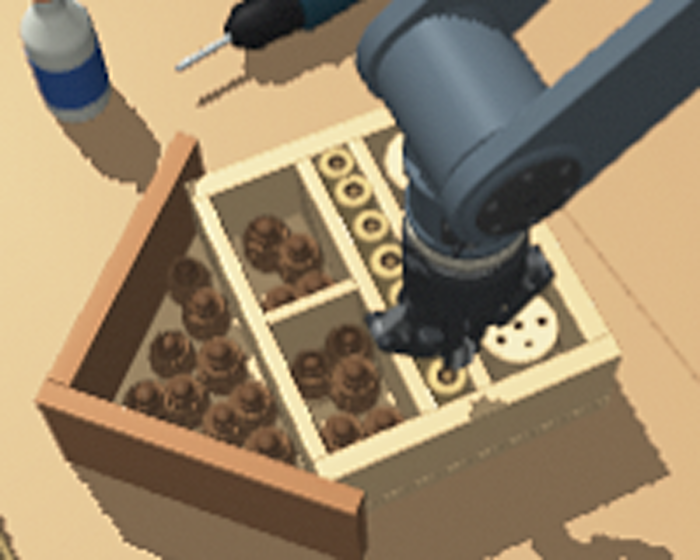

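Wrist view: cane 1's ring is at (329,227), and the tip at (320,235) is slightly towards the robot. That agrees with the computed correction, so I'll correct and come down close to cane 1.

```bash
python3 -m crank '[{"dp":[-0.008,0.008,0],"delta_rot":[0,0,0],"fingers":-1},{"dp":[0,0,0.02],"delta_rot":[0,0,0],"fingers":-1},{"dp":[0,0,0.02],"delta_rot":[0,0,0],"fingers":-1},{"dp":[0,0,0.006],"delta_rot":[0,0,0],"fingers":-1},{"dp":[0,0,0],"delta_rot":[0,0,0],"fingers":-1},{"dp":[0,0,0],"delta_rot":[0,0,0],"fingers":-1}]' | head -2
python3 w.py 1 .101
```

```text
t: 4.37
tcp_pos: [0.5844, 0.0505, 0.1802]
t 4.3667 tcp [0.5844 0.0505 0.1802] target [0.5847 0.0508 0.174 ] F [ 0.22 -0.62  0.27] gap 3.436087321164273e-06
dp units [0.0007 0.0005 0.0125] row [-0.00422143 -0.03157857] x in tool [ 9.99990974e-01  4.24862326e-03 -2.75325694e-05] z [-1.50468193e-03  1.73368636e-04 -9.99998853e-01]
```

```bash
for i in 1; do python3 -m crank '[{"dp":[0,0,0.004],"delta_rot":[0,0,0],"fingers":-1},{"dp":[0,0,0.004],"delta_rot":[0,0,0],"fingers":-1},{"dp":[0,0,0],"delta_rot":[0,0,0],"fingers":-1}]' ; python3 -m crank '[{"dp":[0,0,0.002],"delta_rot":[0,0,0],"fingers":-1},{"dp":[0,0,0],"delta_rot":[0,0,0],"fingers":-1}]' |sed -n '2p;4p'; python3 -m crank '[{"dp":[0,0,0.002],"delta_rot":[0,0,0],"fingers":-1},{"dp":[0,0,0],"delta_rot":[0,0,0],"fingers":-1}]'|sed -n '2p;4p' ; done
```

```text
t: 4.62
tcp_pos: [0.5847, 0.0505, 0.1767]
tool_rot: [0.751, 0.66, -0.0, -0.0]
force: [-0.1, 0.0, -0.4]
finger_gap: 0.002
gripper_force: 0.0
tcp_pos: [0.5847, 0.0504, 0.1759]
force: [-0.4, -0.1, 0.1]
tcp_pos: [0.5848, 0.0504, 0.1748]
force: [-0.3, 0.5, -0.3]
```

```bash
python3 -m crank '[{"dp":[0,0,0.002],"delta_rot":[0,0,0],"fingers":-1},{"dp":[0,0,0],"delta_rot":[0,0,0],"fingers":-1}]' |sed -n '2p;4p'; python3 -m crank '[{"dp":[0,0,0.002],"delta_rot":[0,0,0],"fingers":-1},{"dp":[0,0,0],"delta_rot":[0,0,0],"fingers":-1}]'|sed -n '2p;4p'
```

```text
tcp_pos: [0.5847, 0.0504, 0.1738]
force: [-0.3, -0.2, -0.6]
tcp_pos: [0.5848, 0.0504, 0.1737]
force: [-1.0, -1.1, 4.7]
```

```bash
python3 -m crank '[{"dp":[0,0,0.002],"delta_rot":[0,0,0],"fingers":-1},{"dp":[0,0,0],"delta_rot":[0,0,0],"fingers":-1},{"dp":[0,0,0],"delta_rot":[0,0,0],"fingers":-1}]' |sed -n '1p;2p;4p'; python3 -m crank '[{"dp":[0,0,-0.02],"delta_rot":[0,0,0],"fingers":-1},{"dp":[0,0,-0.03],"delta_rot":[0,0,0],"fingers":-1},{"dp":[0.032,0,0],"delta_rot":[0,0,0],"fingers":-1},{"dp":[0.032,0,0],"delta_rot":[0,0,0],"fingers":-1},{"dp":[0,0,0],"delta_rot":[0,0,0],"fingers":-1},{"dp":[0,0,0],"delta_rot":[0,0,0],"fingers":-1}]' | sed -n '1p;2p;4p'
python3 w.py 2 .101
```

```text
t: 5.53
tcp_pos: [0.5848, 0.0504, 0.1736]
force: [-3.6, 0.1, 10.9]
t: 6.03
tcp_pos: [0.5889, 0.0826, 0.1972]
force: [-0.1, 0.3, -0.5]
t 6.0333 tcp [0.5889 0.0826 0.1972] target [0.5804 0.0192 0.174 ] F [-0.07  0.32 -0.47] gap 0.000947600350086614
dp units [-0.1279 -0.0007  0.0464] row [-0.00422143 -0.03157857] x in tool [ 9.99981876e-01  6.01208092e-03 -3.20530210e-04] z [ 3.57204565e-04 -3.71132692e-04 -9.99999867e-01]
```

Cane 1 is home and firm at 10.9 N. I stepped the wrong way: tool x points towards cane 1. The tip is still clear above, so I'll go to cane 2.

```bash
python3 -m crank '[{"dp":[-0.032,0,0],"delta_rot":[0,0,0],"fingers":-1},{"dp":[-0.032,0,0],"delta_rot":[0,0,0],"fingers":-1},{"dp":[-0.032,0,0],"delta_rot":[0,0,0],"fingers":-1},{"dp":[-0.032,0,0],"delta_rot":[0,0,0],"fingers":-1},{"dp":[0,0,0],"delta_rot":[0,0,0],"fingers":-1},{"dp":[0,0,0],"delta_rot":[0,0,0],"fingers":-1},{"dp":[0,0,0],"delta_rot":[0,0,0],"fingers":-1}]' | sed -n '1p;2p;4p'
python3 w.py 2 .101
```

```text
t: 6.62
tcp_pos: [0.5806, 0.0186, 0.1968]
force: [0.2, 0.0, -0.6]
t 6.6167 tcp [0.5806 0.0186 0.1968] target [0.5804 0.0192 0.174 ] F [ 0.16  0.03 -0.57] gap 0.0013415859638384253
dp units [ 0.0011 -0.0005  0.0457] row [-0.00422143 -0.03157857] x in tool [9.99993699e-01 3.53999675e-03 2.63915180e-04] z [-2.71880026e-04  3.02607837e-04 -9.99999917e-01]
```

```bash
python3 -m crank '[{"dp":[0,0,0.016],"delta_rot":[0,0,0],"fingers":-1},{"dp":[0,0,0.003],"delta_rot":[0,0,0],"fingers":-1},{"dp":[0,0,0.003],"delta_rot":[0,0,0],"fingers":-1},{"dp":[0,0,0.003],"delta_rot":[0,0,0],"fingers":-1},{"dp":[0,0,0.003],"delta_rot":[0,0,0],"fingers":-1},{"dp":[0,0,0.003],"delta_rot":[0,0,0],"fingers":-1},{"dp":[0,0,0.003],"delta_rot":[0,0,0],"fingers":-1},{"dp":[0,0,0.003],"delta_rot":[0,0,0],"fingers":-1}]' | sed -n '1p;2p;4p'
python3 -m crank '[{"dp":[0,0,0.003],"delta_rot":[0,0,0],"fingers":-1},{"dp":[0,0,0.003],"delta_rot":[0,0,0],"fingers":-1},{"dp":[0,0,0.003],"delta_rot":[0,0,0],"fingers":-1},{"dp":[0,0,0.003],"delta_rot":[0,0,0],"fingers":-1},{"dp":[0,0,0],"delta_rot":[0,0,0],"fingers":-1},{"dp":[0,0,0],"delta_rot":[0,0,0],"fingers":-1}]' | sed -n '1p;2p;4p'
```

```text
t: 7.28
tcp_pos: [0.5807, 0.0187, 0.1783]
force: [0.4, 0.4, -0.4]
t: 7.78
tcp_pos: [0.5807, 0.0187, 0.1736]
force: [-3.0, -0.3, 9.3]
```

```bash
python3 -m crank '[{"dp":[0,0,-0.025],"delta_rot":[0,0,0],"fingers":-1},{"dp":[0,0,-0.023],"delta_rot":[0,0,0],"fingers":-1},{"dp":[0,0,0],"delta_rot":[0,0,0],"fingers":-1},{"dp":[-0.032,0,0],"delta_rot":[0,0,0],"fingers":-1},{"dp":[-0.031,0,0],"delta_rot":[0,0,0],"fingers":-1},{"dp":[0,0,0],"delta_rot":[0,0,0],"fingers":-1},{"dp":[0,0,0],"delta_rot":[0,0,0],"fingers":-1},{"dp":[0,0,0],"delta_rot":[0,0,0],"fingers":-1}]' | sed -n '1p;2p;4p'
python3 w.py 3 .101
```

```text
t: 8.45
tcp_pos: [0.5766, -0.0123, 0.1962]
force: [0.3, 0.5, 1.2]
t 8.45 tcp [ 0.5766 -0.0123  0.1962] target [ 0.5762 -0.0124  0.174 ] F [0.31 0.5  1.21] gap -0.00353616283976817
dp units [-0.0004 -0.0007  0.0443] row [-0.00422143 -0.03157857] x in tool [9.99992497e-01 3.85381016e-03 3.92653081e-04] z [-3.15685737e-04  4.38346897e-04 -9.99999854e-01]
```

```bash
python3 -m crank '[{"dp":[0,0,0.015],"delta_rot":[0,0,0],"fingers":-1},{"dp":[0,0,0.003],"delta_rot":[0,0,0],"fingers":-1},{"dp":[0,0,0.003],"delta_rot":[0,0,0],"fingers":-1},{"dp":[0,0,0.003],"delta_rot":[0,0,0],"fingers":-1},{"dp":[0,0,0.003],"delta_rot":[0,0,0],"fingers":-1},{"dp":[0,0,0.003],"delta_rot":[0,0,0],"fingers":-1},{"dp":[0,0,0.003],"delta_rot":[0,0,0],"fingers":-1},{"dp":[0,0,0.003],"delta_rot":[0,0,0],"fingers":-1}]' | sed -n '1p;2p;4p'
python3 -m crank '[{"dp":[0,0,0.003],"delta_rot":[0,0,0],"fingers":-1},{"dp":[0,0,0.003],"delta_rot":[0,0,0],"fingers":-1},{"dp":[0,0,0.003],"delta_rot":[0,0,0],"fingers":-1},{"dp":[0,0,0.003],"delta_rot":[0,0,0],"fingers":-1},{"dp":[0,0,0],"delta_rot":[0,0,0],"fingers":-1},{"dp":[0,0,0],"delta_rot":[0,0,0],"fingers":-1}]' | sed -n '1p;2p;4p'
```

```text
t: 9.12
tcp_pos: [0.5766, -0.0123, 0.1787]
force: [-0.7, 2.1, 4.3]
t: 9.62
tcp_pos: [0.5766, -0.0123, 0.1736]
force: [-2.9, 3.1, 12.1]
```

Cane 3 was proud and is now home. On to cane 4.

```bash
python3 -m crank '[{"dp":[0,0,-0.025],"delta_rot":[0,0,0],"fingers":-1},{"dp":[0,0,-0.023],"delta_rot":[0,0,0],"fingers":-1},{"dp":[0,0,0],"delta_rot":[0,0,0],"fingers":-1},{"dp":[-0.032,0,0],"delta_rot":[0,0,0],"fingers":-1},{"dp":[-0.032,0,0],"delta_rot":[0,0,0],"fingers":-1},{"dp":[0,0,0],"delta_rot":[0,0,0],"fingers":-1},{"dp":[0,0,0],"delta_rot":[0,0,0],"fingers":-1},{"dp":[0,0,0],"delta_rot":[0,0,0],"fingers":-1}]' | sed -n '1p;2p;4p'
python3 w.py 4 .101
```

```text
t: 10.28
tcp_pos: [0.5725, -0.0441, 0.1961]
force: [1.1, 0.6, -0.6]
t 10.2833 tcp [ 0.5725 -0.0441  0.1961] target [ 0.572 -0.044  0.174] F [ 1.14  0.59 -0.63] gap -0.0008952028235779391
dp units [ 0.0002 -0.0009  0.0441] row [-0.00422143 -0.03157857] x in tool [9.99993082e-01 3.70731756e-03 3.03078560e-04] z [-3.70686734e-04  3.55328097e-04 -9.99999868e-01]
```

```bash
python3 -m crank '[{"dp":[0,0,0.015],"delta_rot":[0,0,0],"fingers":-1},{"dp":[0,0,0.003],"delta_rot":[0,0,0],"fingers":-1},{"dp":[0,0,0.003],"delta_rot":[0,0,0],"fingers":-1},{"dp":[0,0,0.003],"delta_rot":[0,0,0],"fingers":-1},{"dp":[0,0,0.003],"delta_rot":[0,0,0],"fingers":-1},{"dp":[0,0,0.003],"delta_rot":[0,0,0],"fingers":-1},{"dp":[0,0,0.003],"delta_rot":[0,0,0],"fingers":-1},{"dp":[0,0,0.003],"delta_rot":[0,0,0],"fingers":-1}]' | sed -n '1p;2p;4p'
python3 -m crank '[{"dp":[0,0,0.003],"delta_rot":[0,0,0],"fingers":-1},{"dp":[0,0,0.003],"delta_rot":[0,0,0],"fingers":-1},{"dp":[0,0,0.003],"delta_rot":[0,0,0],"fingers":-1},{"dp":[0,0,0.003],"delta_rot":[0,0,0],"fingers":-1},{"dp":[0,0,0],"delta_rot":[0,0,0],"fingers":-1},{"dp":[0,0,0],"delta_rot":[0,0,0],"fingers":-1}]' | sed -n '1p;2p;4p'
python3 -m crank '[{"dp":[0,0,-0.025],"delta_rot":[0,0,0],"fingers":-1},{"dp":[0,0,-0.023],"delta_rot":[0,0,0],"fingers":-1},{"dp":[0,0,0],"delta_rot":[0,0,0],"fingers":-1},{"dp":[-0.032,0,0],"delta_rot":[0,0,0],"fingers":-1},{"dp":[-0.032,0,0],"delta_rot":[0,0,0],"fingers":-1},{"dp":[0,0,0],"delta_rot":[0,0,0],"fingers":-1},{"dp":[0,0,0],"delta_rot":[0,0,0],"fingers":-1},{"dp":[0,0,0],"delta_rot":[0,0,0],"fingers":-1}]' | sed -n '1p;2p;4p'
python3 w.py 5 .101
```

```text
t: 10.95
tcp_pos: [0.5726, -0.0442, 0.1787]
force: [-0.3, 0.2, 4.4]
t: 11.45
tcp_pos: [0.5726, -0.0442, 0.1736]
force: [-3.0, 1.6, 10.6]
t: 12.12
tcp_pos: [0.5683, -0.0757, 0.1961]
force: [0.1, 0.1, 0.5]
t 12.1167 tcp [ 0.5683 -0.0757  0.1961] target [ 0.5678 -0.0756  0.174 ] F [0.1  0.13 0.5 ] gap 0.0010309460002608038
dp units [ 0.0001 -0.001   0.0442] row [-0.00422143 -0.03157857] x in tool [9.99992708e-01 3.78967271e-03 4.70658293e-04] z [-4.95333570e-04  5.41061366e-04 -9.99999731e-01]
```

```bash
python3 -m crank '[{"dp":[0,0,0.015],"delta_rot":[0,0,0],"fingers":-1},{"dp":[0,0,0.003],"delta_rot":[0,0,0],"fingers":-1},{"dp":[0,0,0.003],"delta_rot":[0,0,0],"fingers":-1},{"dp":[0,0,0.003],"delta_rot":[0,0,0],"fingers":-1},{"dp":[0,0,0.003],"delta_rot":[0,0,0],"fingers":-1},{"dp":[0,0,0.003],"delta_rot":[0,0,0],"fingers":-1},{"dp":[0,0,0.003],"delta_rot":[0,0,0],"fingers":-1},{"dp":[0,0,0.003],"delta_rot":[0,0,0],"fingers":-1}]' | sed -n '1p;2p;4p'
python3 -m crank '[{"dp":[0,0,0.003],"delta_rot":[0,0,0],"fingers":-1},{"dp":[0,0,0.003],"delta_rot":[0,0,0],"fingers":-1},{"dp":[0,0,0.003],"delta_rot":[0,0,0],"fingers":-1},{"dp":[0,0,0.003],"delta_rot":[0,0,0],"fingers":-1},{"dp":[0,0,0],"delta_rot":[0,0,0],"fingers":-1},{"dp":[0,0,0],"delta_rot":[0,0,0],"fingers":-1}]' | sed -n '1p;2p;4p'
python3 -m crank '[{"dp":[0,0,-0.025],"delta_rot":[0,0,0],"fingers":-1},{"dp":[0,0,-0.023],"delta_rot":[0,0,0],"fingers":-1},{"dp":[0,0,0],"delta_rot":[0,0,0],"fingers":-1},{"dp":[-0.032,-0.001,0],"delta_rot":[0,0,0],"fingers":-1},{"dp":[-0.032,0,0],"delta_rot":[0,0,0],"fingers":-1},{"dp":[0,0,0],"delta_rot":[0,0,0],"fingers":-1},{"dp":[0,0,0],"delta_rot":[0,0,0],"fingers":-1},{"dp":[0,0,0],"delta_rot":[0,0,0],"fingers":-1}]' | sed -n '1p;2p;4p'
python3 w.py 6 .101
```

```text
t: 12.78
tcp_pos: [0.5685, -0.076, 0.1787]
force: [-0.0, 0.8, 4.2]
t: 13.28
tcp_pos: [0.5685, -0.076, 0.1736]
force: [-1.8, 0.6, 10.0]
t: 13.95
tcp_pos: [0.5637, -0.1074, 0.196]
force: [-0.5, 0.6, -0.3]
t 13.95 tcp [ 0.5637 -0.1074  0.196 ] target [ 0.5636 -0.1071  0.174 ] F [-0.49  0.57 -0.26] gap 0.0003938446204455989
dp units [ 0.0004 -0.0002  0.0441] row [-0.00422143 -0.03157857] x in tool [9.99992569e-01 3.81932789e-03 5.23488268e-04] z [-5.85948842e-04  6.06474761e-04 -9.99999644e-01]
```

```bash
python3 -m crank '[{"dp":[0,0,0.015],"delta_rot":[0,0,0],"fingers":-1},{"dp":[0,0,0.003],"delta_rot":[0,0,0],"fingers":-1},{"dp":[0,0,0.003],"delta_rot":[0,0,0],"fingers":-1},{"dp":[0,0,0.003],"delta_rot":[0,0,0],"fingers":-1},{"dp":[0,0,0.003],"delta_rot":[0,0,0],"fingers":-1},{"dp":[0,0,0.003],"delta_rot":[0,0,0],"fingers":-1},{"dp":[0,0,0.003],"delta_rot":[0,0,0],"fingers":-1},{"dp":[0,0,0.003],"delta_rot":[0,0,0],"fingers":-1}]' | sed -n '1p;2p;4p'
python3 -m crank '[{"dp":[0,0,0.003],"delta_rot":[0,0,0],"fingers":-1},{"dp":[0,0,0.003],"delta_rot":[0,0,0],"fingers":-1},{"dp":[0,0,0.003],"delta_rot":[0,0,0],"fingers":-1},{"dp":[0,0,0.003],"delta_rot":[0,0,0],"fingers":-1},{"dp":[0,0,0],"delta_rot":[0,0,0],"fingers":-1},{"dp":[0,0,0],"delta_rot":[0,0,0],"fingers":-1}]' | sed -n '1p;2p;4p'
python3 -m crank '[{"dp":[0,0,-0.025],"delta_rot":[0,0,0],"fingers":-1},{"dp":[0,0,-0.023],"delta_rot":[0,0,0],"fingers":-1},{"dp":[0,0,0],"delta_rot":[0,0,0],"fingers":-1},{"dp":[-0.032,0,0],"delta_rot":[0,0,0],"fingers":-1},{"dp":[-0.032,0,0],"delta_rot":[0,0,0],"fingers":-1},{"dp":[0,0,0],"delta_rot":[0,0,0],"fingers":-1},{"dp":[0,0,0],"delta_rot":[0,0,0],"fingers":-1},{"dp":[0,0,0],"delta_rot":[0,0,0],"fingers":-1}]' | sed -n '1p;2p;4p'
python3 w.py 7 .101
```

```text
t: 14.62
tcp_pos: [0.5639, -0.1075, 0.1788]
force: [-0.9, 0.4, 3.6]
t: 15.12
tcp_pos: [0.5638, -0.1075, 0.1736]
force: [-1.7, 2.6, 11.7]
t: 15.78
tcp_pos: [0.5595, -0.1391, 0.196]
force: [-0.5, 1.2, -0.2]
t 15.7833 tcp [ 0.5595 -0.1391  0.196 ] target [ 0.5593 -0.1387  0.174 ] F [-0.54  1.23 -0.21] gap 0.0013686816088147203
dp units [ 0.0007 -0.0004  0.044 ] row [-0.00422143 -0.03157857] x in tool [9.99992490e-01 3.83492702e-03 5.59862344e-04] z [-6.95048618e-04  6.57756883e-04 -9.99999542e-01]
```

Last cane: press it, lift well clear and away towards the left, then check with the top camera.

```bash
python3 -m crank '[{"dp":[0,0,0.015],"delta_rot":[0,0,0],"fingers":-1},{"dp":[0,0,0.003],"delta_rot":[0,0,0],"fingers":-1},{"dp":[0,0,0.003],"delta_rot":[0,0,0],"fingers":-1},{"dp":[0,0,0.003],"delta_rot":[0,0,0],"fingers":-1},{"dp":[0,0,0.003],"delta_rot":[0,0,0],"fingers":-1},{"dp":[0,0,0.003],"delta_rot":[0,0,0],"fingers":-1},{"dp":[0,0,0.003],"delta_rot":[0,0,0],"fingers":-1},{"dp":[0,0,0.003],"delta_rot":[0,0,0],"fingers":-1}]' | sed -n '1p;2p;4p'
python3 -m crank '[{"dp":[0,0,0.003],"delta_rot":[0,0,0],"fingers":-1},{"dp":[0,0,0.003],"delta_rot":[0,0,0],"fingers":-1},{"dp":[0,0,0.003],"delta_rot":[0,0,0],"fingers":-1},{"dp":[0,0,0.003],"delta_rot":[0,0,0],"fingers":-1},{"dp":[0,0,0],"delta_rot":[0,0,0],"fingers":-1},{"dp":[0,0,0],"delta_rot":[0,0,0],"fingers":-1}]' | sed -n '1p;2p;4p'
python3 -m crank '[{"dp":[0,0,-0.025],"delta_rot":[0,0,0],"fingers":-1},{"dp":[0,0,-0.05],"delta_rot":[0,0,0],"fingers":-1},{"dp":[0,0,-0.07],"delta_rot":[0,0,0],"fingers":-1},{"dp":[0,0,-0.07],"delta_rot":[0,0,0],"fingers":-1},{"dp":[0.06,0,0],"delta_rot":[0,0,0],"fingers":-1},{"dp":[0.06,0,0],"delta_rot":[0,0,0],"fingers":-1},{"dp":[0.06,0,0],"delta_rot":[0,0,0],"fingers":-1},{"dp":[0.06,0,0],"delta_rot":[0,0,0],"fingers":-1},{"dp":[0.06,0,0],"delta_rot":[0,0,0],"fingers":-1},{"dp":[0.06,0,0],"delta_rot":[0,0,0],"fingers":-1},{"dp":[0.06,0,0],"delta_rot":[0,0,0],"fingers":-1},{"dp":[0.06,0,0],"delta_rot":[0,0,0],"fingers":-1}]' | sed -n '1p;2p;4p'
python3 -m crank '[{"dp":[0.06,0,0],"delta_rot":[0,0,0],"fingers":-1},{"dp":[0.06,0,0],"delta_rot":[0,0,0],"fingers":-1},{"dp":[0.06,0,0],"delta_rot":[0,0,0],"fingers":-1},{"dp":[0.06,0,0],"delta_rot":[0,0,0],"fingers":-1},{"dp":[0.06,0,0],"delta_rot":[0,0,0],"fingers":-1},{"dp":[0.06,0,0],"delta_rot":[0,0,0],"fingers":-1},{"dp":[0,0,0],"delta_rot":[0,0,0],"fingers":-1},{"dp":[0,0,0],"delta_rot":[0,0,0],"fingers":-1}]' | sed -n '1p;2p;4p'
python3 - <<'E'
from h import *
im,d,P=pts("top"); cv2.imwrite("pics/end.png",im[...,::-1])
B=np.load("top.npz")["P"]
for u,v in [(279,182.6),(288.4,183.5),(297.6,184.6),(307.2,186),(316.5,187.6),(325.9,189.3),(335.2,191)]:
    u,v=int(round(u)),int(round(v)); w=np.s_[v-4:v+5,u-4:u+5,2]
    print(np.percentile(B[w],85).round(4),np.percentile(P[w],85).round(4))
E
```

```text
t: 16.45
tcp_pos: [0.5598, -0.1394, 0.1783]
force: [0.2, -0.6, -0.7]
t: 16.95
tcp_pos: [0.5597, -0.1395, 0.1736]
force: [-2.1, 1.1, 8.8]
t: 17.95
tcp_pos: [0.5904, 0.1, 0.2798]
force: [-0.2, 0.0, 0.0]
t: 18.62
tcp_pos: [0.6131, 0.2787, 0.2794]
force: [0.8, -0.3, -1.0]
0.1023 0.1026
0.1062 0.1024
0.1126 0.1028
0.1086 0.1036
0.1095 0.1029
0.1114 0.1039
0.1025 0.1034
```

View pics/end.png

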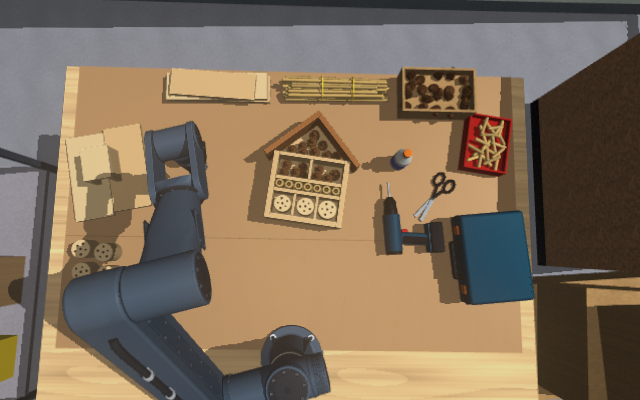

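The end view shows the canes level at (279–335, 183–191), with the log, glue, drill and scissors in view where they were. All seven canes bottomed out at the same TCP height of 0.1736 m.

```bash
python3 -c "
from station import manip
print(manip.sign_off())"
```

```text
the job is handed in; nothing more can be done
None
```

I touched all seven canes in order from left to right, pressed the proud ones (2 to 6) home with about 12 N at most, and handed the job in at about 18.7 s; the hand-in returned no verdict.

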